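# Clamp the bean jar in the ratchet jaw of the one-handed prep board

## Task

I open jars with one hand: please stand the bean jar (the glass jar with the tan-yellow lid) upright on the prep board between the orange-handled sliding jaw and the V-shaped stop, let go of it, and then push the jaw up to it until the ratchet holds it tight against the stop by itself, with a lasting squeeze of at least half a kilo (5 N). It is thin glass, so at no time may the jaw press on it with more than two kilos (20 N); leave the mustard jar and the sugar jar where they stand.

Things in the scene. Friction and masses are not known exactly. Their poses are not given: they have to be found in the camera images.
- bean_jar: Glass jar of brownish-pink beans with a tan-yellow screw lid, round, 59 mm across (lid 57 mm) and 97 mm tall, 0.2 to 0.42 kg. Origin: centre of its underside; z up. It starts upright on the worktop at one of three places, the other two jars at the other two. The lid takes up the top 15 mm; grip it from above across the glass or the lid.
- prep_board: Pale wooden prep board, fixed, 370 x 150 mm. Origin: centre of its underside; top face 20 mm above it; z up. x runs along the clamp from the sliding jaw (-x) to the V stop (+x), y across. Grey V stop: 40 mm high, two smooth 45-degree nylon faces that centre the jar on y = 0. Its screw was left at any setting: a seated jar's axis lies at x = 34 to 74 mm, unmeasured, to be found by contact.
- jar_spot (a point): Point on the board's top face, on its middle line at board x = 15 mm: the jar set down centred here is clear of the jaw and of the V stop by at least 15 mm; bare, level wood. The axes are the board's.
- jaw: Sliding jaw on the board, moves along the board's x only, same axes. Origin: on the board's top face, under the face of its relaxed nylon pad (48 mm wide, 6 to 42 mm high, sprung: 2 N per mm, 12 mm travel). Starts at board x = -55 to -34 mm, can go to +63. Brass pawl (25 mm high) on a rack, a tooth every 3.5 mm: lets the jaw go to +x (1 N friction, up to 3 N more per click), blocks its return.
- push_point (a point): On the back (-x) face of the jaw's upright orange push plate, at mid-width, 54 mm behind and 52 mm above the jaw's origin; same axes. Plate: 44 mm wide, 10 mm thick, top edge 22 mm above this point. Push it to +x. On letting go the jaw backs up to the last tooth passed: that can cost 7 N of squeeze, so 15 to 19 N of push on the plate leaves enough.
- mustard_jar: Bystander: pale yellow mustard jar with a red lid, round, 62 mm across, 86 mm tall. Origin: centre of its underside. To be left alone.
- sugar_jar: Bystander: white sugar jar with a grey metal lid, round, 64 mm across, 90 mm tall. Origin: centre of its underside. To be left alone.
Things that resemble listed ones, but are neither listed nor needed, are in the scene too. What is shaped like the bean_jar but purple or turquoise is not meant.

How it is judged (in metres and radians):
On the way:
1. the bean jar stands upright on the board between jaw and V stop, let go (y of bean_jar in the frame of prep_board between -0.02 and 0.02 m and z of bean_jar in the frame of prep_board between 0.016 and 0.025 m and angle between bean_jar's own z axis and vertical below 0.09 rad and x of bean_jar in the frame of prep_board between 0 and 0.07 m and contact force between the fingers and bean_jar below 0.1 N), for 0.2 s.
At the end, for the whole second after the job is handed in: The bean jar stands upright (within 5 degrees) on the board in the V stop, within 20 mm of the board's middle line, at rest; the jaw, held by its pawl alone, presses on it with 5 to 20 N; the mustard and sugar jars are within 30 mm of where they stood (contact force between jaw and bean_jar between 5 and 20 N and y of bean_jar in the frame of prep_board between -0.02 and 0.02 m and z of bean_jar in the frame of prep_board between 0.016 and 0.025 m and angle between bean_jar's own z axis and vertical below 0.09 rad and x of bean_jar in the frame of prep_board between 0.025 and 0.085 m and linear speed of each of bean_jar, jaw below 0.01 m/s and distance of each of mustard_jar, sugar_jar from where it was at the start of the episode below 0.03 m); the robot touches nothing.
It fails at once if the jaw presses on the bean jar with more than 20 N (contact force between jaw and bean_jar above 20 N).
It fails at once if the bean jar is tipped over (more than 35 degrees) (angle between bean_jar's own z axis and vertical above 0.6 rad).
It fails at once if the mustard jar or the sugar jar is shifted by more than 30 mm or tipped (distance of any of mustard_jar, sugar_jar from where it was at the start of the episode above 0.03 m or angle between any of mustard_jar, sugar_jar's own z axis and vertical above 0.3 rad).
It also fails if it takes over 72 s, if anything falls off the work surface, if the arm or the gripper's body presses on something with over 40 N, if the wrist force passes 120 N, or if a joint passes its speed limit or range.

## Robot

A 6-joint arm with a two-finger parallel gripper is mounted at the origin on a cart in front of the work surface, level with it; the furniture and walls round the work are solid. World frame = base frame: x ahead of the robot, y to its left, z up, the work surface at z = 0. Lengths are in mm, angles in rad, forces in N, time in s.
With the tool pointing down it reaches from about 350 to 775 mm from the base axis. Payload 7.3 kg.
Tool frame: the origin (TCP) lies at the very end of the fingers, on their centre line; the grasp point (between the pads) lies 19 mm behind it; z points along the fingers, y is the line along which they close (so a half turn about z gives the same grasp; the last joint's range is limited). The gripper opens to 92 mm and grips with 3 to 60 N. Pads are 19 mm wide; open, the fingers measure 130 mm over their backs; the gripper's body (75 mm by 190 mm) begins 47 mm behind the grasp point.
Start: joints at [-1.476, 0.342, 1.524, -0, 1.275, -0.146], TCP at [125.223, -509.867, 226.741] pointing down, gripper open.
Joint ranges: [-2.53, 2.53], [-0.77, 2.02], [0.04, 2.7], [-1, 4.14], [0.28, 2.66], [-3.11, 3.11]. Speed limits (rad/s): [2.57, 2.57, 3.14, 3.14, 3.14, 3.14].

## Interface

Orientations are given as [roll, pitch, yaw] about the fixed x, y, z axes, in that order (R = Rz(yaw) Ry(pitch) Rx(roll)).
In Python, from plant import get_obs, vision, workorder gives the robot as it stands.
- The arm moves only by the shell command python3 -m pendant 'ROWS' [OPENING]. ROWS is a JSON object of lists of equal length, an entry for each row: "dp": the shift along the tool's x, y, z in m, a list of three; "rotation": the turn, a rotation vector about the tool's x, y, z in rad, a list of three. A call has 1 to 8 rows; each row is the pose to reach, as a shift and turn from the pose commanded when the call began, along the tool's axes at that moment; what a row does not reach only later rows make up. A row lasts 1/8 s, in which the tool goes at most 62.5 mm and 10.7 degrees, less where a joint would pass 70% of its speed; a pose out of reach is approached as far as the arm can. A call with a gripper value outside its range is refused whole. OPENING is the finger opening in m, from 0 to 0.0918, set as the call begins (- or left out, the last holds). The fingers move at their own pace and stop on an object; the grip force is fixed at half the most. Time passes only in rows, so rows that repeat a pose let the fingers close. It gives the time, the measured TCP pose, the force, the opening and the grip force at its end, in the units of the state.
- get_obs(): the state, without advancing time (a new reading comes with each control period).
- vision.capture(name): name is "side" or "top" or "wrist"; returns a dict with "pixels" (400x640x3 uint8, red, green, blue), "vfov" (degrees; the focal length in pixels is half the picture's height over the tangent of half this angle, whatever the lens; pixels are square), "cx", "cy" (the principal point, pixels), "pose" (4x4, takes a point from camera to world coordinates); the wrist camera has in their place "T_tool_cam" (4x4, takes a point from camera to tool coordinates, whose origin is the TCP and whose axes are the flange's). Camera axes: x right, y up, looking along -z (the intrinsics and any distortion apply to the point x, -y, -z); pixel columns grow to the right and rows downward; lengths in mm; the calibration is good to about 2 mm. A picture is of the moment at which its call begins: read the wrist's pose just before it. There is no depth.
- workorder.close_job(): hands the job in; it is judged then, once.
The state is a dict: "time": time; "joint_positions": joint angles; "dq": joint speeds; "tau": joint torques, N m; "tool_pos": TCP position; "tcp_rot": TCP orientation; "contact_force": force on the tool from outside, world axes, zero at the start; "moment": the same for the moment, N m; "grip_width": finger opening in mm; "finger_force": force on a finger pad.
Only numpy, scipy, OpenCV 4.12 (cv2) and the standard library are available. Lean on these libraries where they do the work, as an engineer would, in place of code of your own. Each camera call takes 0.05 s, during which the arm holds its last target. There are 200 camera calls.

## Working session

There is one attempt and no reset: what is moved stays moved. The work goes in short steps, Python scripts to look and compute and a shell command to move; the robot and the scene stay as the last step left them, time stands still between calls to the robot, and variables do not carry over. Pictures are saved under pics/ and viewed, at most 10 in all, crops included, and the job is handed in when it is done.

```bash
ls; mkdir -p pics
python3 - <<'E'
from plant import get_obs, vision
import cv2,numpy as np,pickle
o=get_obs();print(o)
for n in("top","side"):
    c=vision.capture(n);pickle.dump(c,open(f"{n}0.pkl","wb"))
    cv2.imwrite(f"pics/{n}0.png",c["pixels"][:,:,::-1]);print({k:v for k,v in c.items() if k!="pixels"})
E
```

```text
pics
{'time': 0.0, 'joint_positions': array([-1.47602147e+00,  3.42764140e-01,  1.52500842e+00, -1.67051382e-05,
        1.27541584e+00, -1.46037864e-01]), 'dq': array([ 0.0013984 ,  0.00150393, -0.00124426, -0.00031095, -0.0005742 ,
        0.00134389]), 'tau': array([-1.27979915e-04, -4.31240451e+01, -2.44220620e+01,  7.18770898e-02,
        5.59611549e-02, -1.09562422e-04]), 'tool_pos': array([ 125.16643588, -509.43939702,  226.02647749]), 'tcp_rot': array([-3.14001157e+00, -2.16408211e-04,  2.40817430e-01]), 'contact_force': array([-1.27520355,  0.86904405,  0.15756449]), 'moment': array([-0.00969499,  0.01063132, -0.0596215 ]), 'finger_force': 0.0, 'grip_width': 91.5095231082453}
{'vfov': 57.50293911118899, 'cx': 315.8055206765541, 'cy': 202.97358723456716, 'pose': array([[ 4.76198089e-04,  9.96656827e-01, -8.17003264e-02,
         4.58727714e+02],
       [-9.99998637e-01,  6.03777120e-04,  1.53685002e-03,
        -1.69489737e+02],
       [ 1.58104085e-03,  8.16994832e-02,  9.96655755e-01,
         1.09078699e+03],
       [ 0.00000000e+00,  0.00000000e+00,  0.00000000e+00,
         1.00000000e+00]])}
{'vfov': 54.92431205106654, 'cx': 317.1415517953451, 'cy': 194.57244772697254, 'pose': array([[-9.50667858e-01,  1.88976708e-01, -2.46004935e-01,
         2.75008181e+02],
       [-3.10199705e-01, -5.72465067e-01,  7.58986094e-01,
         6.58736970e+02],
       [ 2.60146204e-03,  7.97854342e-01,  6.02844658e-01,
         7.30166627e+02],
       [ 0.00000000e+00,  0.00000000e+00,  0.00000000e+00,
         1.00000000e+00]])}
```

View pics/top0.png

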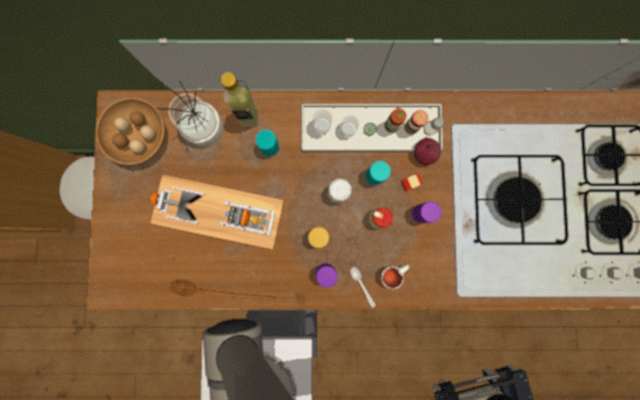

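View pics/side0.png

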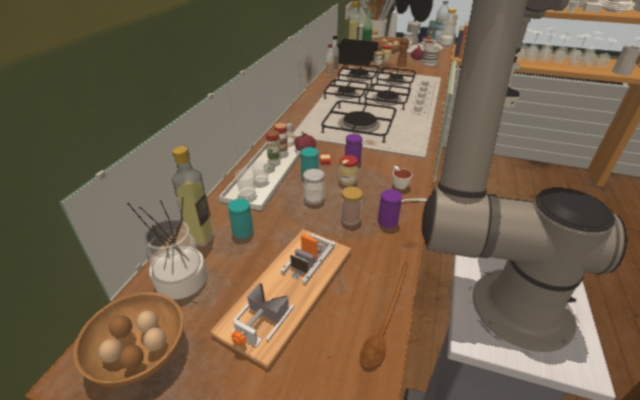

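Candidates in the top view are the tan-yellow lid (318,237), the red-lidded mustard jar (382,217), the white sugar jar (340,190), purple jars (326,275) and (428,212), and turquoise jars (267,143) and (378,172). The bean jar is the one at (318,237), at (352,205) in the side view. The V stop is at about (185,206) and the jaw at about (250,216).

```bash
cat > h.py <<'E'
import numpy as np,cv2,pickle
def ray(c,u,v,T=None):
    T=c["pose"] if T is None else T
    f=200/np.tan(np.radians(c["vfov"])/2)
    d=T[:3,:3]@np.array([(u-c["cx"])/f,-(v-c["cy"])/f,-1.]);return T[:3,3],d
def onz(c,u,v,z,T=None):
    o,d=ray(c,u,v,T);return o+d*(z-o[2])/d[2]
def proj(c,p):
    T=c["pose"];f=200/np.tan(np.radians(c["vfov"])/2)
    q=T[:3,:3].T@(np.array(p)-T[:3,3]);return c["cx"]+f*q[0]/-q[2],c["cy"]-f*q[1]/-q[2]
def blob(c,lo,hi,roi):
    x0,y0,x1,y1=roi
    h=cv2.cvtColor(c["pixels"],cv2.COLOR_RGB2HSV)[y0:y1,x0:x1]
    m=cv2.inRange(h,lo,hi);k=cv2.findContours(m,0,2)[0]
    k=max(k,key=cv2.contourArea);return k+np.array([x0,y0]),cv2.contourArea(k)
E
python3 - <<'E'
from h import *
t=pickle.load(open("top0.pkl","rb"));s=pickle.load(open("side0.pkl","rb"))
k,a=blob(t,(12,120,100),(30,255,255),(300,222,336,252));(u,v),r=cv2.minEnclosingCircle(k)
print("lid",u,v,r,a,onz(t,u,v,97))
k,a=blob(s,(12,100,80),(30,255,255),(335,180,370,202));x,y,w,h=cv2.boundingRect(k);print("sidelid",x,y,w,h,onz(s,x+w/2,y+h/2,95))
hs=cv2.cvtColor(t["pixels"],cv2.COLOR_RGB2HSV)
for p in[(225,235),(270,240),(215,190),(120,260),(250,260),(300,210)]:print(p,hs[p[1],p[0]])
c=t["pixels"][165:285,140:345,::-1];s_=s["pixels"][175:370,210:410,::-1]
a=cv2.resize(c,None,fx=3.8,fy=3.8,interpolation=2)
cv2.imwrite("pics/crop_t.png",a)
b=cv2.resize(s_,None,fx=3,fy=3,interpolation=2);cv2.imwrite("pics/crop_s.png",b)
E
```

```text
lid 320.6333312988281 237.5 17.7947940826416 575.0 [ 446.16981055 -184.17130835   97.        ]
sidelid 335 180 35 22 [ 446.18795176 -187.30304825   95.        ]
(225, 235) [ 17 131 234]
(270, 240) [ 16 134 230]
(215, 190) [ 16 131 235]
(120, 260) [ 14 169 157]
(250, 260) [ 14 160 147]
(300, 210) [ 13 107 138]
```

View pics/crop_t.png

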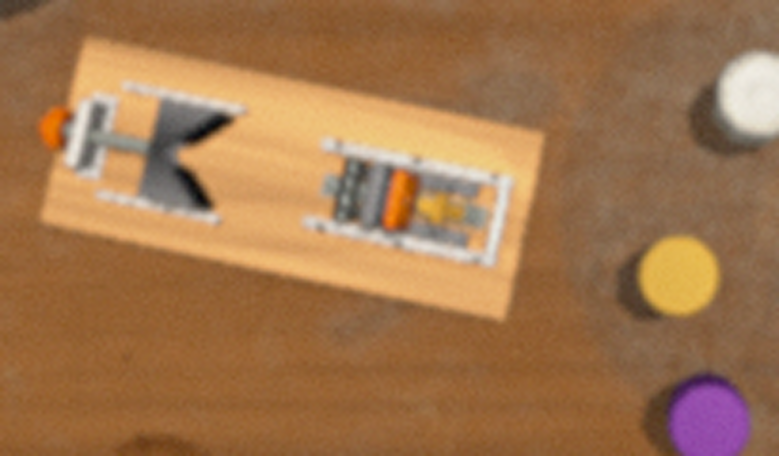

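View pics/crop_s.png

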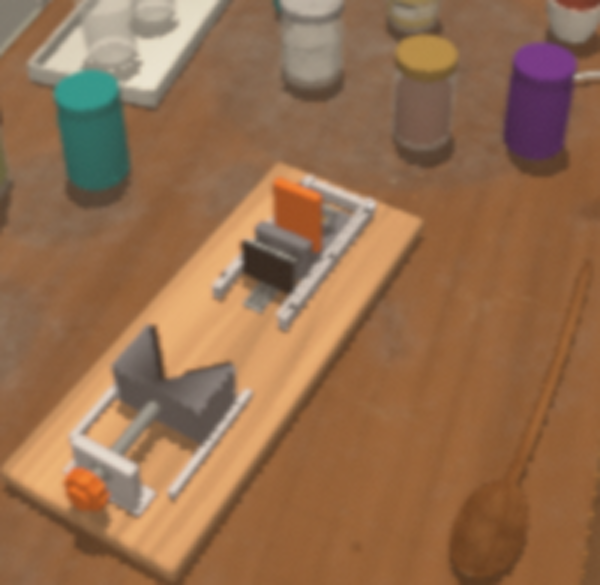

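The crops confirm it: the jar with the tan-yellow lid, at (678,275) in the top crop, has brownish-pink contents in the side crop. I'll now measure the lid, the board and the plate accurately.

Run:
```python
from h import *
t=pickle.load(open("top0.pkl","rb"));s=pickle.load(open("side0.pkl","rb"))
k,a=blob(t,(18,150,170),(28,255,255),(300,222,336,252));(u,v),r=cv2.minEnclosingCircle(k)
M=cv2.moments(k);print("lid",u,v,r,a,M['m10']/M['m00'],M['m01']/M['m00'],onz(t,M['m10']/M['m00'],M['m01']/M['m00'],97))
k,a=blob(s,(18,130,120),(28,255,255),(335,180,370,202));x,y,w,h=cv2.boundingRect(k);print("sidelid",x,y,w,h,onz(s,x+w/2,y+h/2,93))
k,a=blob(t,(13,95,200),(22,165,255),(130,165,300,260));k=cv2.convexHull(k)
b=cv2.boxPoints(cv2.minAreaRect(k));print("board area",a,b)
P=np.array([onz(t,*p,20)[:2] for p in b]);print(P)
c=P.mean(0);e=[P[1]-P[0],P[2]-P[1]];L=[np.linalg.norm(x) for x in e];print("size",L)
x=e[int(np.argmax(L))];x=x/np.linalg.norm(x);x=x if x[1]>0 else -x
y=np.array([-x[1],x[0]]);print("centre",c,"ax",x,"yaw",np.arctan2(x[1],x[0]))
# orange plate, top edge z=20+74
k,a=blob(t,(3,190,170),(14,255,255),(225,200,262,235));(u,v),(w,h),_=cv2.minAreaRect(k)
p=onz(t,u,v,92)[:2];print("plate",u,v,w,h,a,p,"board xy",(p-c)@x,(p-c)@y)
k2=k[:,0];q=np.array([onz(t,*i,94)[:2]-c for i in k2]);print("plate bx range",(q@x).min(),(q@x).max(),"by",(q@y).min(),(q@y).max())
print("jar_spot",c+15*x)
print("mustard",onz(t,382,217,86),"sugar",onz(t,340,190,90),"purple",onz(t,326,275,97))
np.savez("b.npz",c=c,x=x,y=y)
for bp in[(15,0)]:
    w=[*(c+bp[0]*x),20];print(proj(t,w),proj(s,w))
# side check: board corners
print([proj(s,[*p,20]) for p in P])
```

```text
lid 318.5 237.0 10.404426574707031 308.0 318.4431818181818 237.07359307359303 [ 447.31954898 -178.22654044   97.        ]
sidelid 342 187 20 13 [ 445.25145989 -178.26044759   93.        ]
board area 4921.5 [[150.37402 222.9735 ]
 [160.65518 174.13795]
 [282.97083 199.88863]
 [272.68967 248.72417]]
[[487.3745108  313.87788954]
 [631.99697796 288.84764179]
 [555.57409462 -74.30929294]
 [412.53817629 -45.44641513]]
size [np.float64(146.77251551730146), np.float64(371.1110566164287)]
centre [521.87093992 120.74245582] ax [0.20592996 0.97856673] yaw 1.3633823904301507
plate 243.49057006835938 219.78302001953125 3.5713741779327393 8.928435325622559 5.0 [494.30562406  26.94060602] board xy -97.46789408932682 7.657890375651927
plate bx range -102.63924307160829 -92.5592939043747 by -4.828840806360935 19.706935845702436
jar_spot [524.95988925 135.42095683]
mustard [ 502.39427397 -353.60481431   86.        ] sugar [ 576.77323277 -237.86485167   90.        ] purple [ 345.67245473 -198.55718406   97.        ]
(np.float64(211.57138323135467), np.float64(210.21145529687027)) (np.float64(283.66920305820554), np.float64(289.9498023266672))
[(np.float64(266.965884807261), np.float64(365.20405163156636)), (np.float64(207.7434586133656), np.float64(333.39278526529216)), (np.float64(302.09909184898055), np.float64(228.88802170005104)), (np.float64(350.29475269115994), np.float64(247.6746166304377))]
```

```bash
python3 -m pendant '{"dp":[[0.392,-0.245,0.036],[0.392,-0.245,0.036],[0.392,-0.245,0.036],[0.392,-0.245,0.036],[0.392,-0.245,0.036],[0.392,-0.245,0.036],[0.392,-0.245,0.036],[0.392,-0.245,0.036]],"rotation":[[0,0,-1.123],[0,0,-1.123],[0,0,-1.123],[0,0,-1.123],[0,0,-1.123],[0,0,-1.123],[0,0,-1.123],[0,0,-1.123]]}' 0.0918
cat >> h.py <<'E'
def to(x,y,z,yaw=None):
    "shift in the tool axes to reach a world TCP"
    from plant import get_obs
    from scipy.spatial.transform import Rotation as R
    o=get_obs();r=R.from_euler("xyz",o["tcp_rot"])
    print("at",o["tool_pos"].round(1),o["tcp_rot"].round(4),"t",o["time"],"F",o["contact_force"].round(1),"dp",(r.inv().apply(np.array([x,y,z])-o["tool_pos"])/1000).round(4),"rz",None if yaw is None else round(o["tcp_rot"][2]-yaw,4))
E
python3 -c "
from h import *
to(447,-178,50,1.364)"
```

```text
time: 1.1
tool_pos: [448.9, -175.7, 190.1]
tcp_rot: [-3.141, -0.001, 1.367]
contact_force: [0.7, -0.8, 0.1]
grip_width: 91.9
finger_force: 0.0
at [ 448.9 -175.7  190.1] [-3.1408e+00 -7.0000e-04  1.3670e+00] t 1.1 F [ 0.7 -0.8  0.1] dp [-0.0027 -0.0013  0.1401] rz 0.003
```

```bash
python3 -m pendant '{"dp":[[-0.002,-0.001,0.03],[-0.002,-0.001,0.06],[-0.002,-0.001,0.085],[-0.002,-0.001,0.105],[-0.002,-0.001,0.12],[-0.002,-0.001,0.132],[-0.002,-0.001,0.14],[-0.002,-0.001,0.14]],"rotation":[[0,0,0.003],[0,0,0.003],[0,0,0.003],[0,0,0.003],[0,0,0.003],[0,0,0.003],[0,0,0.003],[0,0,0.003]]}' && python3 -c "
from plant import vision
from h import *
c=vision.capture('wrist');pickle.dump(c,open('w1.pkl','wb'));s=vision.capture('side')
cv2.imwrite('pics/w1.png',cv2.hconcat([c['pixels'][:,::1,::-1][::2,::2],s['pixels'][100:300,250:570,::-1]]))
print(c['T_tool_cam'].round(3),c['vfov'])
to(447,-178,50,1.364)"
```

```text
time: 2.1
tool_pos: [445.9, -180.1, 50.3]
tcp_rot: [-3.141, -0.0, 1.361]
contact_force: [-0.5, -0.0, 0.7]
grip_width: 92.0
finger_force: 0.0
[[ 1.00000e-03  9.60000e-01  2.80000e-01  7.54320e+01]
 [ 1.00000e+00 -1.00000e-03 -0.00000e+00 -4.96000e-01]
 [ 0.00000e+00  2.80000e-01 -9.60000e-01 -1.57887e+02]
 [ 0.00000e+00  0.00000e+00  0.00000e+00  1.00000e+00]] 58.87442143681892
at [ 446.3 -180.4   51. ] [3.1410e+00 3.0000e-04 1.3608e+00] t 2.2 F [0.1 0.3 0. ] dp [0.0024 0.0002 0.001 ] rz -0.0032
```

View pics/w1.png

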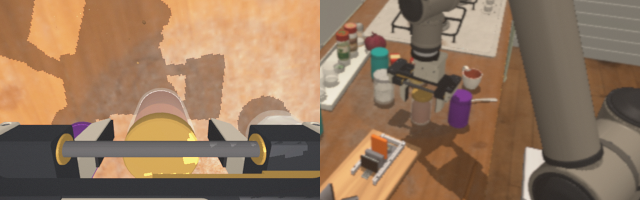

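The left half (wrist view) shows the yellow lid at (160,148) centred between the open fingers. In the right half (side view) the fingers straddle the bean jar at (420,100). I'll close and lift.

```bash
python3 -m pendant '{"dp":[[0.002,0,0],[0.002,0,0],[0.002,0,0],[0.002,0,0],[0.002,0,0],[0.002,0,0],[0.002,0,0],[0.002,0,0]],"rotation":[[0,0,0],[0,0,0],[0,0,0],[0,0,0],[0,0,0],[0,0,0],[0,0,0],[0,0,0]]}' 0.04; python3 -m pendant '{"dp":[[0,0,-0.01],[0,0,-0.025],[0,0,-0.04],[0,0,-0.055],[0,0,-0.075],[0,0,-0.09],[0,0,-0.1],[0,0,-0.1]],"rotation":[[0,0,0],[0,0,0],[0,0,0],[0,0,0],[0,0,0],[0,0,0],[0,0,0],[0,0,0]]}'; python3 -c "
from h import *
b=np.load('b.npz');p=b['c']+15*b['x'];to(*p,150,1.3645)"
```

```text
time: 3.2
tool_pos: [446.5, -178.3, 50.8]
tcp_rot: [3.142, 0.0, 1.361]
contact_force: [-1.4, -0.3, 2.8]
grip_width: 57.1
finger_force: 30.0
time: 4.2
tool_pos: [446.7, -178.4, 151.3]
tcp_rot: [3.14, 0.0, 1.361]
contact_force: [0.4, -0.2, -2.6]
grip_width: 57.3
finger_force: 30.0
at [ 446.7 -178.4  151.3] [3.1404e+00 5.0000e-04 1.3608e+00] t 4.2 F [ 0.4 -0.2 -2.6] dp [0.3232 0.0111 0.0011] rz -0.0037
```

```bash
python3 -m pendant '{"dp":[[0,0.0,-0.02],[0.03,0.002,-0.045],[0.08,0.004,-0.045],[0.14,0.006,-0.045],[0.2,0.008,-0.045],[0.26,0.011,-0.045],[0.305,0.011,-0.045],[0.323,0.011,-0.045]],"rotation":[[0,0,-0.004],[0,0,-0.004],[0,0,-0.004],[0,0,-0.004],[0,0,-0.004],[0,0,-0.004],[0,0,-0.004],[0,0,-0.004]]}'; python3 -c "
from h import *
from plant import vision
from scipy.spatial.transform import Rotation as R
from plant import get_obs
b=np.load('b.npz');p=b['c']+15*b['x'];to(*p,72,1.3645)
o=get_obs();c=vision.capture('wrist');T=np.eye(4);T[:3,:3]=R.from_euler('xyz',o['tcp_rot']).as_matrix();T[:3,3]=o['tool_pos'];c['pose']=T@c['T_tool_cam'];pickle.dump(c,open('w2.pkl','wb'))
s=vision.capture('side');pickle.dump(s,open('s2.pkl','wb'))
cv2.imwrite('pics/w2.png',cv2.hconcat([cv2.resize(c['pixels'][:,:,::-1],None,fx=.6,fy=.6),s['pixels'][130:370,160:400,::-1]]))"
```

```text
time: 5.2
tool_pos: [524.2, 137.7, 194.6]
tcp_rot: [-3.14, 0.0, 1.368]
contact_force: [-0.3, 0.8, -2.5]
grip_width: 57.3
finger_force: 30.0
at [524.2 137.7 194.6] [-3.1398e+00  4.0000e-04  1.3676e+00] t 5.2 F [-0.3  0.8 -2.5] dp [-0.002   0.0014  0.1226] rz 0.0031
```

View pics/w2.png

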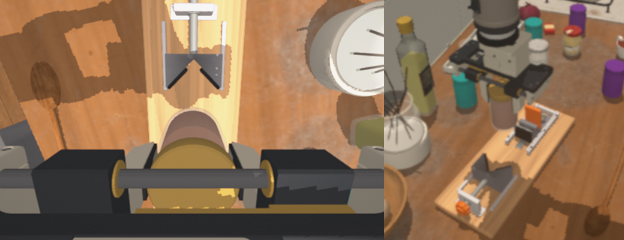

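The wrist view (left) shows the held jar at (193,160), in line with the V notch at (193,72). The side view (right) shows the jar hanging between the jaw and the stop. I'll lower it.

```bash
python3 -m pendant '{"dp":[[-0.002,0.001,0.02],[-0.002,0.001,0.04],[-0.002,0.001,0.06],[-0.002,0.001,0.08],[-0.002,0.001,0.095],[-0.002,0.001,0.107],[-0.002,0.001,0.116],[-0.002,0.001,0.118]],"rotation":[[0,0,0.003],[0,0,0.003],[0,0,0.003],[0,0,0.003],[0,0,0.003],[0,0,0.003],[0,0,0.003],[0,0,0.003]]}';python3 -m pendant '{"dp":[[0,0,0],[0,0,0.001],[0,0,0.002],[0,0,0.003],[0,0,0.003],[0,0,0.003]],"rotation":[[0,0,0],[0,0,0],[0,0,0],[0,0,0],[0,0,0],[0,0,0]]}'
```

```text
time: 6.3
tool_pos: [525.0, 133.0, 77.3]
tcp_rot: [-3.141, 0.0, 1.362]
contact_force: [-0.4, -0.2, -2.3]
grip_width: 57.2
finger_force: 30.0
time: 7.05
tool_pos: [525.2, 133.2, 74.7]
tcp_rot: [3.141, 0.0, 1.362]
contact_force: [-0.1, 0.2, -2.6]
grip_width: 56.9
finger_force: 30.0
```

```bash
python3 -m pendant '{"dp":[[0,0,0.001],[0,0,0.002],[0,0,0.003],[0,0,0.003],[0,0,0.003]],"rotation":[[0,0,0],[0,0,0],[0,0,0],[0,0,0],[0,0,0]]}'
```

```text
time: 7.68
tool_pos: [525.2, 133.2, 71.7]
tcp_rot: [3.142, 0.0, 1.362]
contact_force: [0.3, 0.4, -3.0]
grip_width: 57.1
finger_force: 30.0
```

```bash
python3 -m pendant '{"dp":[[0,0,0.0005],[0,0,0.001],[0,0,0.001],[0,0,0.001]],"rotation":[[0,0,0],[0,0,0],[0,0,0],[0,0,0]]}';python3 -m pendant '{"dp":[[0,0,0.0005],[0,0,0.001],[0,0,0.001],[0,0,0.001]],"rotation":[[0,0,0],[0,0,0],[0,0,0],[0,0,0]]}'
```

```text
time: 8.18
tool_pos: [525.2, 133.2, 70.8]
tcp_rot: [3.141, 0.0, 1.362]
contact_force: [-0.9, 0.3, -0.1]
grip_width: 57.5
finger_force: 30.0
time: 8.68
tool_pos: [525.2, 133.3, 70.7]
tcp_rot: [3.141, -0.0, 1.362]
contact_force: [-3.7, 0.4, 8.0]
grip_width: 57.5
finger_force: 30.0
```

Touched down. I'll back off 1 mm, open and rise.

```bash
python3 -m pendant '{"dp":[[0,0,-0.001],[0,0,-0.001]],"rotation":[[0,0,0],[0,0,0]]}';python3 -m pendant '{"dp":[[0,0,0],[0,0,0],[0,0,0],[0,0,0],[0,0,0],[0,0,0]],"rotation":[[0,0,0],[0,0,0],[0,0,0],[0,0,0],[0,0,0],[0,0,0]]}' 0.09
python3 -m pendant '{"dp":[[0,0,-0.02],[0,0,-0.04],[0,0,-0.065],[0,0,-0.09],[0,0,-0.115],[0,0,-0.13],[0,0,-0.13],[0,0,-0.13]],"rotation":[[0,0,0],[0,0,0],[0,0,0],[0,0,0],[0,0,0],[0,0,0],[0,0,0],[0,0,0]]}'
python3 -c "
from h import *
b=np.load('b.npz');p=b['c']-190*b['x'];to(*p,200,1.3645)"
```

```text
time: 8.93
tool_pos: [525.3, 133.2, 70.8]
tcp_rot: [3.141, 0.0, 1.362]
contact_force: [-0.9, 0.6, 2.5]
grip_width: 57.5
finger_force: 30.0
time: 9.68
tool_pos: [525.2, 133.2, 70.7]
tcp_rot: [3.142, 0.0, 1.362]
contact_force: [0.4, -0.7, 0.4]
grip_width: 89.9
finger_force: 0.0
time: 10.68
tool_pos: [524.7, 133.1, 199.7]
tcp_rot: [-3.14, 0.001, 1.362]
contact_force: [-0.7, 0.0, -0.1]
grip_width: 89.6
finger_force: 0.0
at [524.7 133.1 199.7] [-3.1400e+00  6.0000e-04  1.3618e+00] t 10.675 F [-0.7  0.  -0.1] dp [-2.027e-01  1.000e-04 -2.000e-04] rz -0.0027
```

```bash
python3 -m pendant '{"dp":[[-0.03,0,0],[-0.07,0,0],[-0.11,0,0],[-0.14,0,0],[-0.163,0,0],[-0.163,0,0],[-0.163,0,0],[-0.163,0,0]],"rotation":[[0,0,-0.003],[0,0,-0.003],[0,0,-0.003],[0,0,-0.003],[0,0,-0.003],[0,0,-0.003],[0,0,-0.003],[0,0,-0.003]]}' 0
python3 -c "
from h import *
from plant import vision,get_obs
from scipy.spatial.transform import Rotation as R
b=np.load('b.npz');p=b['c']-150*b['x'];to(*p,64,1.3645)
o=get_obs();c=vision.capture('wrist');T=np.eye(4);T[:3,:3]=R.from_euler('xyz',o['tcp_rot']).as_matrix();T[:3,3]=o['tool_pos'];c['pose']=T@c['T_tool_cam'];pickle.dump(c,open('w3.pkl','wb'))
s=vision.capture('top')
cv2.imwrite('pics/w3.png',cv2.hconcat([cv2.resize(c['pixels'][:,:,::-1],None,fx=.75,fy=.75),cv2.resize(s['pixels'][160:260,150:300,::-1],(300,300))]))"
```

```text
time: 11.68
tool_pos: [491.4, -25.4, 200.4]
tcp_rot: [-3.141, -0.0, 1.366]
contact_force: [-0.8, 0.1, -0.0]
grip_width: 14.3
finger_force: 0.0
at [491.4 -25.4 200.4] [-3.1410e+00 -1.0000e-04  1.3658e+00] t 11.675 F [-0.8  0.1 -0. ] dp [-0.0007 -0.0002  0.1364] rz 0.0013
```

View pics/w3.png

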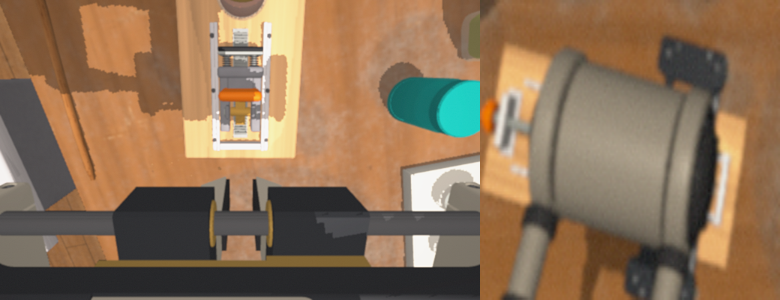

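The wrist view shows the orange plate at (240,96), in line with the gripper (centre at 240), with the jar upright beyond it at (240,5).

```bash
python3 -m pendant '{"dp":[[0,0,0.02],[0,0,0.05],[0,0,0.08],[0,0,0.105],[0,0,0.125],[0,0,0.136],[0,0,0.136],[0,0,0.136]],"rotation":[[0,0,0.001],[0,0,0.001],[0,0,0.001],[0,0,0.001],[0,0,0.001],[0,0,0.001],[0,0,0.001],[0,0,0.001]]}' 0
python3 - <<'E'
from h import *
c=pickle.load(open('w3.pkl','rb'));b=np.load('b.npz')
k,a=blob(c,(3,170,120),(14,255,255),(280,105,360,150));x,y,w,h=cv2.boundingRect(k);print(x,y,w,h)
for v in(y,y+h*.5,y+h):
    p=onz(c,x+w/2,v,94)[:2]-b['c'];print(v,p@b['x'],p@b['y'])
# board axis check: left/right edges by pale mask at two rows
hs=cv2.cvtColor(c["pixels"],cv2.COLOR_RGB2HSV)
for v in (205,90):
    p=[onz(c,u,v,20)[:2]-b['c'] for u in range(200,440) if hs[v,u,2]>225]
    print(v,p[0]@b['y'],p[-1]@b['y'],p[0]@b['x'])
to(0,0,64)
E
```

```text
time: 12.78
tool_pos: [491.9, -26.3, 65.4]
tcp_rot: [3.14, 0.0, 1.364]
contact_force: [-0.2, -0.0, 0.5]
grip_width: 0.3
finger_force: 0.0
292 118 56 18
118 -90.20645386330605 1.2431949610461857
127.0 -96.66108264682667 1.2241449576248975
136 -103.20670505461143 1.204826398270857
205 74.25566565807983 -71.74623247735516 -180.08776586692565
90 -55.0357346497307 -72.37961059411464 -69.57334297952308
at [491.9 -26.3  65.4] [3.1402e+00 1.0000e-04 1.3640e+00] t 12.775 F [-0.2 -0.   0.5] dp [-0.0753 -0.4868  0.0007] rz None
```

```bash
python3 -m pendant '{"dp":[[0.008,0,0],[0.016,0,0],[0.024,0,0],[0.03,0,0],[0.034,0,0],[0.037,0,0],[0.040,0,0],[0.043,0,0]],"rotation":[[0,0,0],[0,0,0],[0,0,0],[0,0,0],[0,0,0],[0,0,0],[0,0,0],[0,0,0]]}'
python3 -m pendant '{"dp":[[0.003,0,0],[0.006,0,0],[0.009,0,0],[0.012,0,0],[0.015,0,0],[0.017,0,0],[0.019,0,0],[0.021,0,0]],"rotation":[[0,0,0],[0,0,0],[0,0,0],[0,0,0],[0,0,0],[0,0,0],[0,0,0],[0,0,0]]}'
```

```text
time: 13.78
tool_pos: [500.1, 15.6, 64.7]
tcp_rot: [-3.141, 0.0, 1.363]
contact_force: [-1.3, -3.9, 0.4]
grip_width: 0.3
finger_force: 2.0
time: 14.78
tool_pos: [504.5, 36.4, 64.7]
tcp_rot: [3.142, 0.0, 1.364]
contact_force: [-1.5, -3.1, 0.9]
grip_width: 0.4
finger_force: 2.0
```

```bash
for i in 1 2; do python3 -m pendant '{"dp":[[0.001,0,0],[0.002,0,0],[0.003,0,0],[0.004,0,0],[0.005,0,0],[0.006,0,0],[0.007,0,0],[0.007,0,0]],"rotation":[[0,0,0],[0,0,0],[0,0,0],[0,0,0],[0,0,0],[0,0,0],[0,0,0],[0,0,0]]}' | grep -E "time|pos|contact"; done
```

```text
time: 15.78
tool_pos: [505.9, 43.0, 64.7]
contact_force: [-1.6, -4.9, 1.1]
time: 16.77
tool_pos: [507.4, 50.0, 64.7]
contact_force: [-0.7, -3.6, 0.9]
```

```bash
for i in 1 2; do python3 -m pendant '{"dp":[[0.001,0,0],[0.002,0,0],[0.003,0,0],[0.004,0,0],[0.004,0,0],[0.004,0,0]],"rotation":[[0,0,0],[0,0,0],[0,0,0],[0,0,0],[0,0,0],[0,0,0]]}' | grep -E "time|pos|contact"; done
```

```text
time: 17.52
tool_pos: [508.2, 53.9, 64.7]
contact_force: [-0.5, -5.6, 1.1]
time: 18.27
tool_pos: [509.1, 58.1, 64.7]
contact_force: [0.4, -2.4, 0.6]
```

```bash
python3 -m pendant '{"dp":[[0.001,0,0],[0.002,0,0],[0.003,0,0],[0.004,0,0],[0.004,0,0],[0.004,0,0]],"rotation":[[0,0,0],[0,0,0],[0,0,0],[0,0,0],[0,0,0],[0,0,0]]}' | grep -E "time|pos|contact"
```

```text
time: 19.02
tool_pos: [509.9, 61.9, 64.7]
contact_force: [0.4, -4.0, 0.9]
```

```bash
python3 -c "
from h import *
from plant import vision
s=vision.capture('side');w=vision.capture('wrist')
cv2.imwrite('pics/p5.png',cv2.hconcat([cv2.resize(s['pixels'][200:360,200:360,::-1],(400,400),interpolation=2),cv2.resize(w['pixels'][:250,120:520,::-1],(400,400))]))"
```

```text
(no output)
```

View pics/p5.png

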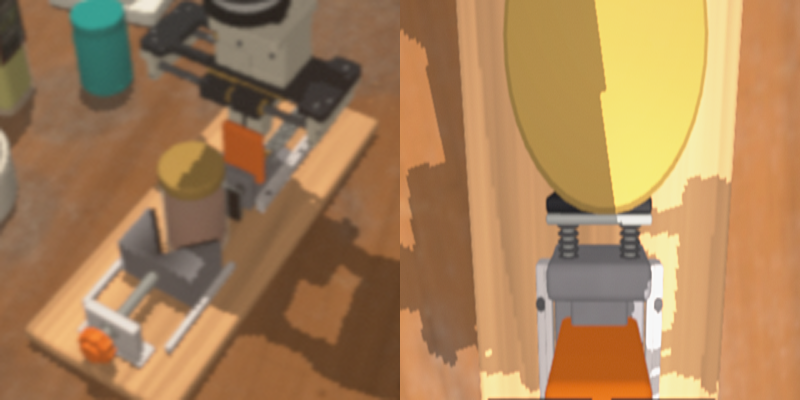

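The side view (left) shows the jar upright at (195,200), entering the V. The wrist view (right) shows the pad right behind the lid at (600,205). I'll carry on gently.

```bash
for i in 1 2; do python3 -m pendant '{"dp":[[0.001,0,0],[0.002,0,0],[0.003,0,0],[0.003,0,0],[0.003,0,0]],"rotation":[[0,0,0],[0,0,0],[0,0,0],[0,0,0],[0,0,0]]}' | grep -E "time|pos|contact"; done
```

```text
time: 19.75
tool_pos: [510.5, 64.8, 64.7]
contact_force: [0.7, -4.3, 0.7]
time: 20.38
tool_pos: [511.1, 67.5, 64.7]
contact_force: [-0.6, -5.8, 1.4]
```

```bash
for i in 1 2; do python3 -m pendant '{"dp":[[0.001,0,0],[0.002,0,0],[0.002,0,0],[0.002,0,0]],"rotation":[[0,0,0],[0,0,0],[0,0,0],[0,0,0]]}' | grep -E "time|pos|contact"; done
```

```text
time: 20.88
tool_pos: [511.4, 69.2, 64.7]
contact_force: [-0.4, -6.8, 2.0]
time: 21.38
tool_pos: [511.7, 70.5, 64.7]
contact_force: [-1.4, -10.4, 2.6]
```

```bash
for i in 1 2; do python3 -m pendant '{"dp":[[0.0005,0,0],[0.001,0,0],[0.001,0,0],[0.001,0,0]],"rotation":[[0,0,0],[0,0,0],[0,0,0],[0,0,0]]}' | grep -E "time|pos|contact"; done
python3 -c "
from plant import get_obs,vision
import numpy as np
f=[]
for i in range(4):
    vision.capture('top');f.append(get_obs()['contact_force']@[.206,.979,0])
print(np.round(f,1))"
```

```text
time: 21.88
tool_pos: [511.8, 71.1, 64.7]
contact_force: [-1.8, -12.4, 3.4]
time: 22.38
tool_pos: [512.0, 72.1, 64.7]
contact_force: [-1.6, -11.0, 2.9]
[-10.9 -12.1 -11.4 -11.8]
```

The force dropped by about 3 N while the jaw advanced, which means a tooth was just passed with roughly 10 N on the jar. I'll back off slowly and watch where the pawl catches.

```bash
for i in 1 2 3 4 5; do python3 -m pendant '{"dp":[[-0.0005,0,0],[-0.0005,0,0],[-0.0005,0,0]],"rotation":[[0,0,0],[0,0,0],[0,0,0]]}' | grep -E "pos|contact"; done
```

```text
tool_pos: [512.0, 71.9, 64.7]
contact_force: [-0.6, -9.6, 2.4]
tool_pos: [511.9, 71.6, 64.7]
contact_force: [-2.4, -8.9, 2.8]
tool_pos: [511.9, 71.4, 64.7]
contact_force: [-0.5, -7.3, 2.8]
tool_pos: [511.9, 71.4, 64.7]
contact_force: [-0.8, -6.6, 2.2]
tool_pos: [511.9, 71.3, 64.7]
contact_force: [0.3, -2.2, 1.5]
```

```bash
python3 -m pendant '{"dp":[[-0.005,0,0],[-0.015,0,0],[-0.03,0,0],[-0.04,0,0],[-0.04,0,-0.04],[-0.04,0,-0.08],[-0.04,0,-0.12],[-0.04,0,-0.13]],"rotation":[[0,0,0],[0,0,0],[0,0,0],[0,0,0],[0,0,0],[0,0,0],[0,0,0],[0,0,0]]}'; python3 -m pendant '{"dp":[[-0.05,0,0],[-0.1,0,0],[-0.1,0,0],[-0.1,0,0]],"rotation":[[0,0,0],[0,0,0],[0,0,0],[0,0,0]]}'; python3 -c "
from h import *
from plant import vision
s=vision.capture('side');w=vision.capture('wrist')
cv2.imwrite('pics/p6.png',cv2.hconcat([cv2.resize(s['pixels'][130:370,180:420,::-1],(400,400),interpolation=2),cv2.resize(w['pixels'][:250,120:520,::-1],(400,400))]))"
```

```text
time: 25.45
tool_pos: [504.7, 31.3, 197.2]
tcp_rot: [3.137, -0.001, 1.363]
contact_force: [0.3, 0.1, 0.3]
grip_width: 0.1
finger_force: 0.0
time: 25.95
tool_pos: [482.7, -65.7, 194.0]
tcp_rot: [-3.14, -0.0, 1.363]
contact_force: [0.1, -0.1, 0.3]
grip_width: 0.6
finger_force: 0.0
```

View pics/p6.png

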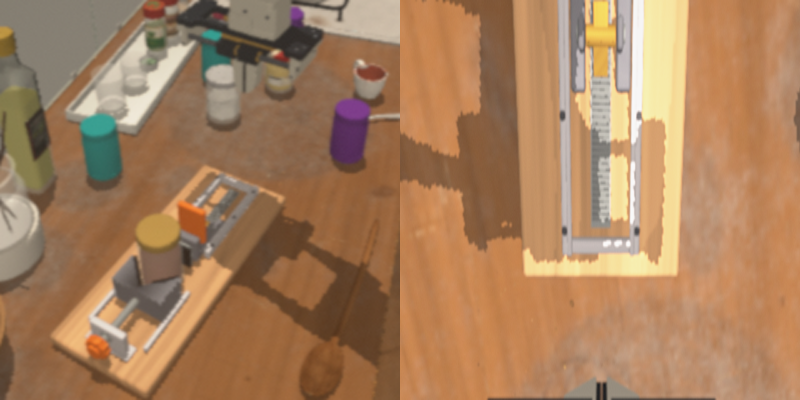

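The jar stands upright in the V at (158,250), with the jaw's pad against it and the arm clear. The sugar jar (222,95) and mustard jar (280,75) have not been touched. I'm handing the job in.

```bash
python3 -c "
from plant import workorder
print(workorder.close_job())"
```

```text
the job is handed in; nothing more can be done
None
```

I handed the job in: the bean jar stands upright in the V stop and the ratchet alone holds the jaw on it at an estimated 8–9 N, peaking at about 12 N of push while I worked; the mustard and sugar jars were not touched, and no verdict came back.

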